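# Open the medal jar in the viewing case

### The job

Slide the viewing case's glass cover, the one with the bar handle, fully open along its track. Then unscrew the cap of the square medal jar where it stands, braced in its wooden seat: turn the cap anticlockwise, stop as soon as the threads let go, and lift it straight off without pulling the jar out of its seat. Finish while still holding the cap level just above the open mouth, about 2 cm clear of the rim; leave the other things on the ledge alone.

Things in the scene. Friction and masses are not known exactly. Their poses are not given: they have to be found in the camera images.
- case: Glass viewing case, brass-edged, on a dark wood plinth fixed to the ledge. Origin: centre of its underside; x its 200 mm depth, y its 390 mm length (plinth 216 x 406), z up. Floor 12 mm, glass walls 8 mm thick to 108 mm, track lips along both long edges to 116 mm. A partition at y = 0 splits it: the -y cell holds the jar under the sliding cover, the +y cell shows medallions under a fixed pane.
- cover (a joint): Sliding glass cover, in m: 0 = shut over the jar's cell, grows as it slides along the case's +y over the fixed pane, 0.185 = fully open at its stop. Starts at 0 to 0.02, slides with about 2 N of friction and stays where it is left. The cover is 190 x 190 mm, 6 mm thick (rim 7.5), its underside 108 mm above the ledge.
- cover_handle (a point): Centre of the cover's brass bar handle, moving with the cover: a bar 94 mm long along the case's x, 12 mm wide along y and 12 mm high, on two posts 76 mm apart, 50 mm from the middle of the cover towards the case's +y; its centre 30 mm above the cover's top and 144 mm above the ledge.
- jar: Square clear glass jar, 58 x 58 mm, with copper medals inside, 0.3 to 0.6 kg. Origin: centre of its underside, on the case's floor; z up. Straight body to 50 mm, shoulder 52 mm square to 53 mm, then a round neck 40 mm across up to the rim at 80 mm. It stands loose in a square seat.
- cap: Round fluted steel cap of the jar, 55 mm across, 23 mm high. Origin: centre of its open underside, 61 mm above the jar's underside when shut; z up; its x within 6 degrees of the jar's x when shut. Three lugs in it sit under thread ridges on the neck, and a sprung liner bears on the rim with 20 N, so it is tight: about 0.3 N m turns it; a grip of 40 N holds it. Once lifted 19 mm it clears the rim.
- watch: Bystander: silver pocket watch lying flat, 51 mm across, 13 mm high. Origin: centre of its underside.
- snuff_tin: Bystander: enamel snuff tin, 54 x 76 x 23 mm. Origin: centre of its underside.
- salt_cellar: Bystander: cut-crystal salt cellar, 62 mm across, 34 mm high. Origin: centre of its underside.
- cash_box: Bystander: dented tin cash box, 156 x 216 x 84 mm plus a wire handle to 104 mm. Origin: centre of its underside.
- jar_seat (a point): Centre of the floor of the jar's wooden seat, 12 mm above the ledge, in the case's frame at y = -95.5 mm, the middle of the jar's cell (cell inside 184 mm along x, 183 mm along y). Seat walls 30 mm high and 9 mm thick, 1.5 mm of play round the jar: they brace it, so that it cannot turn more than about 4 degrees.
- cap_grip (a point): On the cap's axis, 15 mm above its underside: the height to grip. Turned anticlockwise from above, the cap comes free of the threads after about 57 to 65 degrees, and meets the next threads at about 93. Between 65 and 88 degrees (aim at 77) it lifts straight off. It rises 2 mm at most while turning; kept at one height it turns as well.

How it is judged (in metres and radians):
On the way, in this order (a step that is already met when the one before it is completed fails the run):
1. the cover is slid fully open (within 15 mm of its stop) (value of joint cover above 0.17 m), for 0.2 s.
2. the cap is turned out of its threads (more than 52 degrees) while still down on the neck (angle between the x axis of cap and the x axis of jar, either way round above 0.91 rad and z of cap in the frame of jar below 0.073 m), for 0.1 s.
At the end, for the whole second after the job is handed in: The cover is still open (over 170 mm). The fingers hold the cap at rest, level within 11 degrees, its skirt 5 to 40 mm above the jar's rim and within 15 mm of the jar's axis, turned 46 to 134 degrees from shut, touching neither jar nor case; the jar stands upright and fully down in its seat (value of joint cover above 0.17 m and z of cap in the frame of jar between 0.085 and 0.12 m and horizontal distance between cap and jar below 0.015 m and angle between cap's own z axis and vertical below 0.2 rad and angle between the x axis of cap and the x axis of jar, either way round above 0.8 rad and linear speed of cap below 0.03 m/s and contact force between cap and the fingers above 1 N and contact force between cap and jar below 0.2 N and contact force between cap and case below 0.2 N and z of jar in the frame of case below 0.015 m and angle between jar's own z axis and vertical below 0.06 rad); the arm keeps its last pose, push and grip.
It fails at once if the jar is pulled up in its seat by more than 6 mm or tipped by more than 9 degrees (z of jar in the frame of case above 0.018 m or angle between jar's own z axis and vertical above 0.16 rad).
It fails at once if a bystander is moved by more than 15 mm (distance of any of watch, snuff_tin, salt_cellar, cash_box from where it was at the start of the episode above 0.015 m).
It also fails if it takes over 51 s, if anything falls off the work surface, if the arm or the gripper's body presses on something with over 40 N, if the wrist force passes 120 N, or if a joint passes its speed limit or range.

### The arm

A 6-joint arm with a two-finger parallel gripper is mounted at the origin on the work surface. World frame = base frame: x ahead of the robot, y to its left, z up, the work surface at z = 0. Lengths are in m, angles in degrees, forces in N, time in s.
With the tool pointing down it reaches from about 0.25 to 0.725 m from the base axis. Payload 9.7 kg.
Tool frame: the origin (TCP) lies midway between the tips of the shut fingers; the grasp point (between the pads) lies 19 mm behind it; z points along the fingers, y is the line along which they close (so a half turn about z gives the same grasp; the last joint's range is limited). The gripper opens to 85 mm and grips with 20 to 120 N. Pads are 22 mm wide; open, the fingers measure 114 mm over their backs; the gripper's body (76 mm by 85 mm) begins 54 mm behind the grasp point. The pads swing forward as they close: fully open they stand 13 mm farther back than shut.
Start: joints at [67.38, 4.979, 10.078, 95.1, 0, 90], TCP at [0.212, 0.508, 0.231] pointing down, gripper open.
Joint ranges: [-179.16, 179.16], [-48.56, 103.87], [-65.8, 70.77], [-126.05, 130.52], [-82.76, 87.17], [-180, 180]. Speed limits (degrees/s): [127.2, 127.2, 147.25, 180, 180, 180].

### API

Orientations are given as [roll, pitch, yaw] about the fixed x, y, z axes, in that order (R = Rz(yaw) Ry(pitch) Rx(roll)).
In Python, from workcell import * gives the robot as it stands.
- The arm moves only by the tool servo_tool, never from a script. Its argument "moves" is a list of rows, each a list of 4 numbers: the shift along the world's x, y, z in shares of 1000 mm (1.0 is 1000 mm), then the turn about the world's z in parts of the range, where 1.0 means pi rad. A call has 1 to 20 rows; each row is the pose to reach, as a shift and turn from the pose commanded when the call began; what a row does not reach only later rows make up. A row lasts 1/12 s, in which the tool goes at most 41.7 mm and 7.16 degrees, less where a joint would pass 70% of its speed; a pose out of reach is approached as far as the arm can. A shift or turn number past 1, either way, is cut back to 1. A call with a gripper value outside its range is refused whole. "claw" is the closure, from 0 (fully open) to 1 (shut), set as the call begins (left out, the last holds). The fingers move at their own pace and stop on an object; "force" is the grip in N (left out, the last holds). Time passes only in rows, so rows that repeat a pose let the fingers close. It gives the time, the measured TCP pose, the force, the opening and the grip force at its end, in the units of the state.
- get_obs(): the state, without advancing time (a new reading comes with each control period).
- camera(name): name is "scene" or "side" or "wrist"; returns the picture (384x512x3 uint8, red, green, blue); there is no depth.
- get_calibration(name): a dict with "fx", "fy", "cx", "cy" (pixels), "rvec" (rotation vector, rad) and "tvec" (3), from world to camera coordinates, as OpenCV has them; the wrist camera has in their place "tool_from_camera" (4x4, takes a point from camera to tool coordinates, whose origin is the TCP and whose axes are the flange's). Camera axes: x right, y down, z forward; pixel columns grow to the right and rows downward; lengths in m; the calibration is good to about 2 mm. A picture is of the moment at which its call begins: read the wrist's pose just before it. get_calibration takes no time and is no camera call.
- job_done(): hands the job in; it is judged then, once.
The state is a dict: "time": time; "q": joint angles; "qd": joint speeds; "joint_efforts": joint torques, N m; "ee_pos": TCP position; "tcp_rot": TCP orientation; "wrist_force": force on the tool from outside, world axes, zero at the start; "torque": the same for the moment, N m; "opening": finger opening in m; "grasp_force": force on a finger pad.
Only numpy, scipy, OpenCV 4.12 (cv2) and the standard library are available. Lean on these libraries where they do the work, as an engineer would, in place of code of your own. Each camera call takes 0.05 s, during which the arm holds its last target. There are 200 camera calls.

## Working session

There is one attempt and no reset: what is moved stays moved. The work goes in short steps, Python scripts to look and compute and a tool call to move; the robot and the scene stay as the last step left them, time stands still between calls to the robot, and variables do not carry over. Pictures are saved under pics/ and viewed, at most 10 in all, crops included, and the job is handed in when it is done.

Besides the shell and the picture viewer there is one more tool, called in YAML: its name, and indented under it one key for each argument. servo_tool: Moves the arm, as the interface text tells. Its arguments: {"type":"object","properties":{"moves":{"type":"array","items":{"type":"array","items":{"type":"number"}}},"claw":{"type":"number"},"force":{"type":"number"}},"required":["moves"]}

```bash
mkdir -p pics; ls; python3 - <<'E'
from workcell import *
import cv2,numpy as np
o=get_obs();print(o)
for n in ["scene","side","wrist"]:
    im=camera(n);cv2.imwrite(f"pics/{n}0.png",im[:,:,::-1]);print(n,get_calibration(n))
E
```

```text
pics
{'time': 0.0, 'q': array([6.73795962e+01, 5.01337469e+00, 1.00352185e+01, 9.51002089e+01,
       5.24235290e-04, 8.99985485e+01]), 'qd': array([-0.01811791,  0.08237237,  0.00975375,  0.0373664 ,  0.13599083,
        0.08557905]), 'joint_efforts': array([ 9.79873512e-04, -5.20388138e+01,  4.64802253e+01,  1.63606089e-02,
        9.59335011e-05,  2.07424861e-06]), 'ee_pos': array([0.21145358, 0.50748192, 0.2305681 ]), 'tcp_rot': array([-1.79921635e+02, -5.26220056e-04,  1.57381047e+02]), 'wrist_force': array([-0.38876311, -0.10673699,  0.03102341]), 'torque': array([ 0.00502919, -0.00328029, -0.01312442]), 'grasp_force': 0.0, 'opening': 0.08572351066693075}
scene {'fx': 454.8107783286557, 'fy': 454.8107783286557, 'cx': 266.5388386596139, 'cy': 194.93454442178148, 'rvec': array([ 2.15464783,  0.90424882, -0.41996147]), 'tvec': array([-0.54964695, -0.13696179,  1.6706965 ])}
side {'fx': 373.30126652315505, 'fy': 373.30126652315505, 'cx': 250.39683448495077, 'cy': 197.91798353558, 'rvec': array([ 2.1281677 , -0.75275673,  0.38267562]), 'tvec': array([-0.38956249,  0.40502642,  0.73710554])}
wrist {'fx': 301.65671903624803, 'fy': 301.65671903624803, 'cx': 256.6660453723683, 'cy': 186.20723908334202, 'tool_from_camera': array([[-3.41691705e-04, -9.54159081e-01, -2.99299735e-01,
         7.71708566e-02],
       [ 9.99999910e-01, -2.50175391e-04, -3.44085012e-04,
        -8.66724789e-04],
       [ 2.53434410e-04, -2.99299826e-01,  9.54159080e-01,
        -1.43208500e-01],
       [ 0.00000000e+00,  0.00000000e+00,  0.00000000e+00,
         1.00000000e+00]])}
```

View pics/scene0.png

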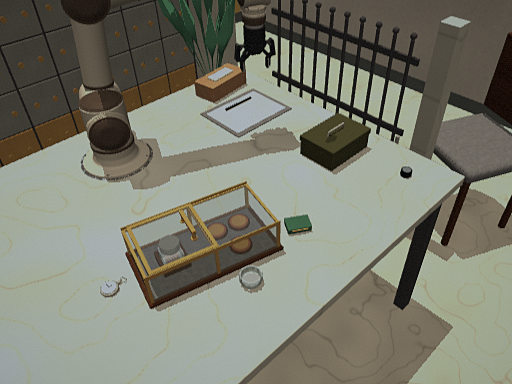

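View pics/side0.png

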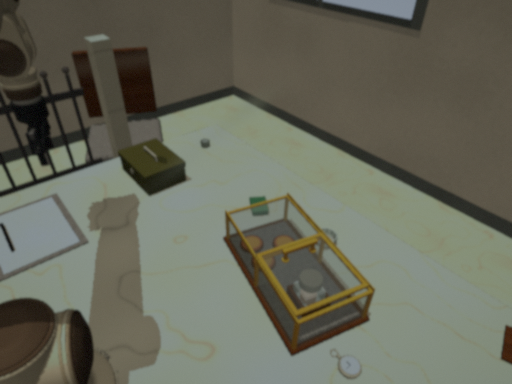

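View pics/wrist0.png

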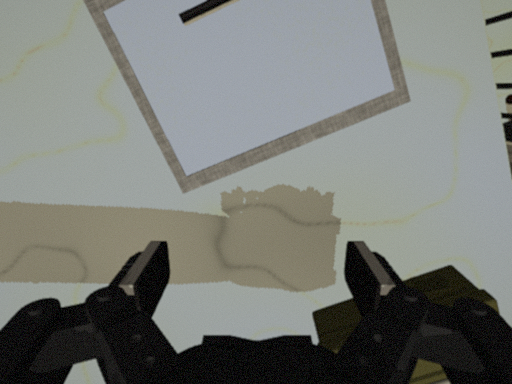

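The scene picture shows the case's brass top corners at about (123,231), (247,184), (280,220) and (147,272), the handle near (188,222) and the cap near (169,245). The side picture shows brass corners at (226,211), (288,196), (371,291) and (296,318), the cap near (310,280) and the handle near (305,250). The wrist picture shows the clipboard only.

```bash
cat > h.py <<'E'
import numpy as np,cv2
from workcell import *
def ray(n,uv):
    c=get_calibration(n);R=cv2.Rodrigues(c["rvec"])[0];t=np.array(c["tvec"])
    d=R.T@np.array([(uv[0]-c["cx"])/c["fx"],(uv[1]-c["cy"])/c["fy"],1.]);return -R.T@t,d
def onz(n,uv,z):
    o,d=ray(n,uv);return o+d*(z-o[2])/d[2]
def proj(n,P):
    c=get_calibration(n);K=np.array([[c["fx"],0,c["cx"]],[0,c["fy"],c["cy"]],[0,0,1]])
    return cv2.projectPoints(np.float64(P).reshape(-1,3),np.float64(c["rvec"]),np.float64(c["tvec"]),K,None)[0][:,0]
E
python3 - <<'E'
from h import *
S=[(123,231),(247,184),(280,220),(147,272)];D=[(296,318),(226,211),(288,196),(371,291)]
for n,C in(("scene",S),("side",D)):
    P=[onz(n,c,.116) for c in C];print(n,np.round(P,3)[:,:2].tolist(),[round(float(np.linalg.norm(P[i]-P[i-1])),3) for i in range(4)])
a=cv2.imread("pics/scene0.png")[175:315,95:295];b=cv2.imread("pics/side0.png")[185:360,215:385]
cv2.imwrite("pics/crop.png",np.vstack([cv2.resize(a,None,fx=2.1,fy=2.1,interpolation=2),cv2.resize(cv2.copyMakeBorder(b,0,0,0,30,0),None,fx=2.1*1,fy=1.72,interpolation=2)])[:600]) if 0 else None
A=cv2.resize(a,(400,280),interpolation=cv2.INTER_CUBIC);B=cv2.resize(b,(340,350),interpolation=cv2.INTER_CUBIC)
o=np.zeros((350,740,3),np.uint8);o[:280,:400]=A;o[:,400:]=B
cv2.imwrite("pics/crop.png",o)
E
```

```text
scene [[0.461, -0.221], [0.553, 0.149], [0.731, 0.11], [0.626, -0.252]] [0.169, 0.381, 0.182, 0.378]
side [[0.447, -0.213], [0.538, 0.151], [0.719, 0.094], [0.624, -0.268]] [0.185, 0.375, 0.19, 0.374]
```

View pics/crop.png

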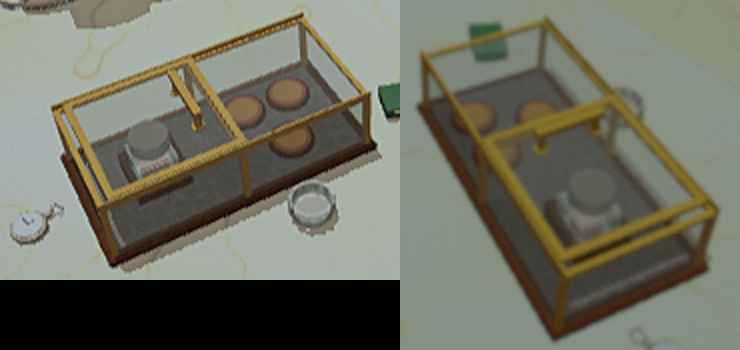

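The enlarged crops show the bar handle in the scene from about (181,211) to (194,236) and the cap top near (169.5,240). In the side view the bar runs from about (285,250) to (317,242) and the cap top is near (311,277). The jar's cell lies on the world's -y side, so the cover opens towards the world's +y.

```bash
python3 - <<'E'
from h import *
def tri(a,b):
    o1,d1=ray("scene",a);o2,d2=ray("side",b)
    s=np.linalg.lstsq(np.c_[d1,-d2],o2-o1,rcond=None)[0];p,q=o1+s[0]*d1,o2+s[1]*d2
    return np.round((p+q)/2,4),round(float(np.linalg.norm(p-q)),4)
print("bar",tri((181,211.5),(285,250)),tri((194,236),(317.5,242.5)))
print("cap",tri((169.5,240),(311,277)),onz("scene",(169.5,240),.096),onz("side",(311,277),.096))
for n,C in(("scene",[(181,211.5),(194,236)]),("side",[(285,250),(317.5,242.5)])):
    P=[onz(n,c,.147) for c in C];print(n,np.round(P,3),np.linalg.norm(P[0]-P[1]),np.degrees(np.arctan2(*(P[1]-P[0])[1::-1])))
# medallions & plinth edges: long-edge yaw from plinth bottom
for n,a,b in(("scene",(95+111/2,175+264/2),(95+378/2,175+147/2)),("side",(215+155/2,185+340/2),(215+17/2,185+106/2))):
    P=[onz(n,c,.0) for c in(a,b)];print(n,np.round(P,3),np.linalg.norm(P[0]-P[1]),np.degrees(np.arctan2(*(P[1]-P[0])[1::-1])))
E
```

```text
bar (array([ 0.5395, -0.0804,  0.1475]), 0.0002) (array([ 0.6272, -0.1043,  0.1356]), 0.0012)
cap (array([ 0.563 , -0.146 ,  0.0986]), 0.0056) [ 0.55949235 -0.14190231  0.096     ] [ 0.56411186 -0.14782019  0.096     ]
scene [[ 0.539 -0.08   0.147]
 [ 0.637 -0.111  0.147]] 0.10271124044157778 -17.30242036301964
side [[ 0.54  -0.08   0.147]
 [ 0.618 -0.111  0.147]] 0.08357601016061147 -21.415378667123097
scene [[ 0.637 -0.274  0.   ]
 [ 0.741  0.118  0.   ]] 0.4056212916167123 75.15948851026299
side [[ 0.439 -0.225  0.   ]
 [ 0.538  0.169  0.   ]] 0.4061872265253882 75.92483558410385
```

Careful with the scale: shifts go in shares of 1000 mm and turns go in shares of pi rad. That gives: -60 cm / 100 = -0.6, 37 cm / 100 = 0.37, -3 rad / 3.1416 = -0.9549.

servo_tool:
  moves:
    - [0.12, -0.2, 0, -0.191]
    - [0.37, -0.6, 0, -0.4775]
    - [0.37, -0.6, 0, -0.4775]
    - [0.37, -0.6, 0, -0.4775]
    - [0.37, -0.6, 0, -0.4775]
    - [0.37, -0.6, 0, -0.4775]
    - [0.37, -0.6, 0, -0.4775]
    - [0.37, -0.6, 0, -0.4775]
    - [0.37, -0.6, 0, -0.4775]
    - [0.37, -0.6, 0, -0.4775]
    - [0.37, -0.6, 0, -0.4775]
    - [0.37, -0.6, 0, -0.9549]
    - [0.37, -0.6, 0, -0.9549]
    - [0.37, -0.6, 0, -0.9549]
    - [0.37, -0.6, 0, -0.9549]
    - [0.37, -0.6, 0, -0.9549]
    - [0.37, -0.6, 0, -0.9549]
    - [0.37, -0.6, 0, -0.9549]
    - [0.37, -0.6, 0, -0.9549]
    - [0.37, -0.6, 0, -0.9549]
  claw: 0

```text
time: 1.82
ee_pos: [0.5816, -0.0933, 0.2303]
tcp_rot: [-180.0, 0.1, 13.7]
wrist_force: [-0.0, -1.2, -0.2]
opening: 0.0853
grasp_force: 0.0
```

In the tool's units: -0.49 rad / 3.1416 = -0.156.

servo_tool:
  moves:
    - [0, 0, 0, -0.156]
    - [0, 0, 0, -0.156]
    - [0, 0, 0, -0.156]
    - [0, 0, 0, -0.156]
    - [0, 0, 0, -0.156]
    - [0, 0, 0, -0.156]

```text
time: 2.32
ee_pos: [0.5765, -0.1159, 0.231]
tcp_rot: [-179.0, 0.0, -11.8]
wrist_force: [-0.4, -0.4, -0.2]
opening: 0.0855
grasp_force: 0.0
```

```bash
cat >> h.py <<'E'
from scipy.spatial.transform import Rotation as Ro
def wsnap(f):
    o=get_obs();im=camera("wrist");cv2.imwrite(f,im[:,:,::-1]);T=np.eye(4);T[:3,:3]=Ro.from_euler("xyz",o["tcp_rot"],degrees=True).as_matrix();T[:3,3]=o["ee_pos"]
    np.save("W.npy",T@get_calibration("wrist")["tool_from_camera"]);print(o["q"],o["ee_pos"],o["tcp_rot"])
def wz(uv,z):
    c=get_calibration("wrist");W=np.load("W.npy");d=W[:3,:3]@np.array([(uv[0]-c["cx"])/c["fx"],(uv[1]-c["cy"])/c["fy"],1.]);return W[:3,3]+d*(z-W[2,3])/d[2]
def wp(P):
    c=get_calibration("wrist");p=np.linalg.inv(np.load("W.npy"))@np.r_[P,1];return c["fx"]*p[0]/p[2]+c["cx"],c["fy"]*p[1]/p[2]+c["cy"]
E
python3 - <<'E'
from h import *
wsnap("pics/w1.png")
print(wp([.583,-.092,.144]),wp([.565,-.1455,.096]))
E
```

```text
[-11.85328531  10.38247503  16.03491939  95.70260605   0.99982197
 179.94010178] [ 0.57653795 -0.11592334  0.23098817] [-1.79000126e+02  4.91164845e-02 -1.17933962e+01]
(np.float64(226.8365475055956), np.float64(188.411019515457)) (np.float64(290.9891819882504), np.float64(179.8912227943939))
```

View pics/w1.png

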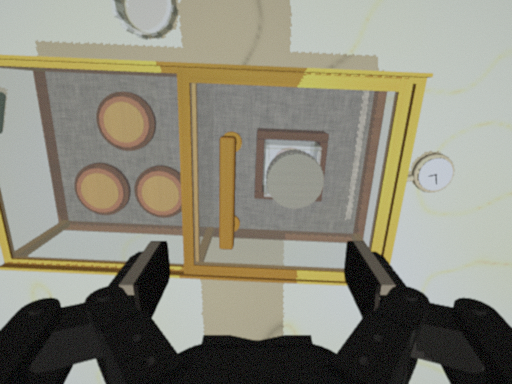

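The wrist picture shows the bar handle from (228,137) to (226,249) and the cap top centred at about (295,180). Both are close to where I predicted them.

```bash
python3 - <<'E'
from h import *
a,b=wz((229,137),.150),wz((226,249),.150);print(a,b,(a+b)/2,np.linalg.norm(a-b),np.degrees(np.arctan2(*(b-a)[1::-1])))
print(wz((295,180),.096))
P=[wz(c,.116) for c in((427,76),(390,281))];print(P)
E
```

```text
[ 0.62346717 -0.10407825  0.15      ] [ 0.53310035 -0.07996577  0.15      ] [ 0.57828376 -0.09202201  0.15      ] 0.093528462761567 165.0599058704598
[ 0.56412627 -0.14924177  0.096     ]
[array([ 0.63458878, -0.26554259,  0.116     ]), array([ 0.44907502, -0.2225588 ,  0.116     ])]
```

In the tool's units: 2 cm / 100 = 0.02, 1.5 rad / 3.1416 = 0.4775.

servo_tool:
  moves:
    - [0, 0.02, 0, 0.4775]
    - [0, 0.02, 0, 0.4775]
    - [0, 0.02, 0, 0.4775]
    - [0, 0.02, 0, 0.4775]
    - [0, 0.02, 0, 0.4775]
    - [0, 0.02, 0, 0.4775]
    - [0, 0.02, 0, 0.4775]
    - [0, 0.02, 0, 0.4775]
    - [0, 0.02, 0, 0.4775]
    - [0, 0.02, 0, 0.4775]
    - [0, 0.02, 0, 0.4775]
    - [0, 0.02, 0, 0.4775]
    - [0, 0.02, 0, 0.4775]

```text
time: 3.45
ee_pos: [0.5769, -0.0945, 0.2311]
tcp_rot: [-179.0, 0.0, 74.6]
wrist_force: [-0.0, 0.3, 0.1]
opening: 0.0855
grasp_force: 0.0
```

In the tool's units: -4 cm / 100 = -0.04, -3 cm / 100 = -0.03, 1.578 rad / 3.1416 = 0.5023.

servo_tool:
  moves:
    - [0, 0.002, 0, 0.5023]
    - [0, 0.002, -0.01, 0.5023]
    - [0, 0.002, -0.02, 0.5023]
    - [0, 0.002, -0.03, 0.5023]
    - [0, 0.002, -0.04, 0.5023]
    - [0, 0.002, -0.04, 0.5023]
    - [0, 0.002, -0.04, 0.5023]
    - [0, 0.002, -0.04, 0.5023]
    - [0, 0.002, -0.04, 0.5023]
    - [0, 0.002, -0.04, 0.5023]
    - [0, 0.002, -0.04, 0.5023]
    - [0, 0.002, -0.04, 0.5023]
    - [0, 0.002, -0.04, 0.5023]
    - [0, 0.002, -0.04, 0.5023]
    - [0, 0.002, -0.04, 0.5023]

```text
time: 4.7
ee_pos: [0.5768, -0.0928, 0.1912]
tcp_rot: [-179.0, 0.0, 164.3]
wrist_force: [-0.2, -0.2, -0.1]
opening: 0.0854
grasp_force: 0.0
```

In the tool's units: -6.5 cm / 100 = -0.065, -5.5 cm / 100 = -0.055.

servo_tool:
  moves:
    - [0.001, 0.001, -0.02, 0]
    - [0.001, 0.001, -0.04, 0]
    - [0.001, 0.001, -0.055, 0]
    - [0.001, 0.001, -0.065, 0]
    - [0.001, 0.001, -0.065, 0]
    - [0.001, 0.001, -0.065, 0]

```text
time: 5.2
ee_pos: [0.5776, -0.092, 0.1264]
tcp_rot: [-179.0, -0.0, 164.5]
wrist_force: [0.4, -0.3, 0.4]
opening: 0.0854
grasp_force: 0.0
```

servo_tool:
  moves:
    - [0, 0, 0, 0]
    - [0, 0, 0, 0]
    - [0, 0, 0, 0]
    - [0, 0, 0, 0]
    - [0, 0, 0, 0]
    - [0, 0, 0, 0]
    - [0, 0, 0, 0]
    - [0, 0, 0, 0]
    - [0, 0, 0, 0]
    - [0, 0, 0, 0]
  claw: 1
  force: 30

```text
time: 6.03
ee_pos: [0.5779, -0.0921, 0.1266]
tcp_rot: [-179.0, 0.0, 164.7]
wrist_force: [0.0, -0.0, 3.3]
opening: 0.0112
grasp_force: 30.2
```

servo_tool:
  moves:
    - [0.0026, 0.0097, 0, 0]
    - [0.0078, 0.029, 0, 0]
    - [0.0129, 0.0483, 0, 0]
    - [0.0181, 0.0676, 0, 0]
    - [0.0232, 0.0869, 0, 0]
    - [0.0284, 0.1063, 0, 0]
    - [0.0336, 0.1256, 0, 0]
    - [0.0387, 0.1449, 0, 0]
    - [0.0413, 0.1546, 0, 0]
    - [0.0439, 0.1642, 0, 0]
    - [0.0439, 0.1642, 0, 0]
    - [0.0439, 0.1642, 0, 0]

```text
time: 7.03
ee_pos: [0.6199, 0.0741, 0.1266]
tcp_rot: [-179.0, -0.2, 164.8]
wrist_force: [-11.9, 4.0, 9.1]
opening: 0.0115
grasp_force: 30.4
```

In the tool's units: 1.1 cm / 100 = 0.011, 0.8 cm / 100 = 0.008.

servo_tool:
  moves:
    - [0, 0.004, 0, 0]
    - [0, 0.008, 0, 0]
    - [0.0005, 0.011, 0, 0]
    - [0.0005, 0.011, 0, 0]
    - [0.0005, 0.011, 0, 0]
    - [0.0005, 0.011, 0, 0]

```text
time: 7.53
ee_pos: [0.6207, 0.0775, 0.1266]
tcp_rot: [-178.4, 0.0, 164.4]
wrist_force: [-9.4, -29.4, 8.7]
opening: 0.0113
grasp_force: 34.1
```

In the tool's units: -0.6 cm / 100 = -0.006, -0.1 cm / 100 = -0.001.

servo_tool:
  moves:
    - [-0.001, -0.006, 0, 0]
    - [-0.001, -0.006, 0, 0]
    - [-0.001, -0.006, 0, 0]

```text
time: 7.78
ee_pos: [0.6205, 0.0768, 0.1266]
tcp_rot: [-179.0, -0.0, 164.6]
wrist_force: [-4.1, -1.1, 5.2]
opening: 0.0115
grasp_force: 31.0
```

In the tool's units: -17.5 cm / 100 = -0.175, -16 cm / 100 = -0.16.

servo_tool:
  moves:
    - [0, 0, 0, 0]
    - [0, 0, 0, 0]
    - [0, 0, 0, 0]
    - [0, 0, 0, 0]
    - [0, 0, 0, 0]
    - [0, 0, 0, 0]
    - [0, 0, 0.03, 0]
    - [0, 0, 0.06, 0]
    - [0, 0, 0.09, 0]
    - [-0.015, -0.04, 0.105, 0]
    - [-0.03, -0.08, 0.105, 0]
    - [-0.044, -0.12, 0.105, 0]
    - [-0.055, -0.16, 0.105, 0]
    - [-0.055, -0.175, 0.105, 0]
    - [-0.055, -0.175, 0.105, 0]
    - [-0.055, -0.175, 0.105, 0]
  claw: 0

```text
time: 9.12
ee_pos: [0.5659, -0.099, 0.2314]
tcp_rot: [-179.0, 0.0, 164.5]
wrist_force: [0.7, 0.4, 0.3]
opening: 0.0856
grasp_force: 0.0
```

```bash
python3 - <<'E'
from h import *
wsnap("pics/w2.png")
print(wp([.5635,-.1495,.096]),wp([.6207,.0775,.15]))
E
```

```text
[-9.43391295  8.49227798 13.93720582 95.51768222 -0.99240841  6.0678656 ] [ 0.56594789 -0.09904012  0.23140252] [-1.79005461e+02  3.25518182e-02  1.64499134e+02]
(np.float64(209.28204942382013), np.float64(186.88826938826173)) (np.float64(495.7322409372258), np.float64(202.4561222616806))
```

View pics/w2.png

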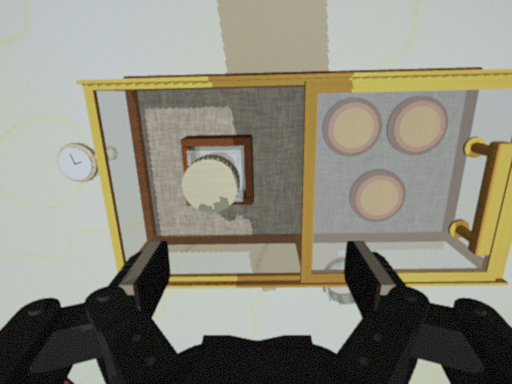

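The cover is open with its handle at the far right, and the cap top is centred at about (210,184), roughly 57 px across.

```bash
python3 - <<'E'
from h import *
print(wz((210,184),.096), np.linalg.norm(wz((181.5,184),.096)-wz((238.5,184),.096)))
E
```

```text
[ 0.56089174 -0.14790788  0.096     ] 0.05537599670285424
```

In the tool's units: -16.5 cm / 100 = -0.165, -0.34 cm / 100 = -0.0034.

servo_tool:
  moves:
    - [-0.002, -0.03, 0, 0]
    - [-0.0034, -0.05, -0.01, 0]
    - [-0.0034, -0.05, -0.03, 0]
    - [-0.0034, -0.05, -0.06, 0]
    - [-0.0034, -0.05, -0.09, 0]
    - [-0.0034, -0.05, -0.12, 0]
    - [-0.0034, -0.05, -0.145, 0]
    - [-0.0034, -0.05, -0.158, 0]
    - [-0.0034, -0.05, -0.165, 0]
    - [-0.0034, -0.05, -0.165, 0]
    - [-0.0034, -0.05, -0.165, 0]

```text
time: 10.08
ee_pos: [0.5635, -0.1476, 0.0675]
tcp_rot: [-179.0, 0.1, 164.7]
wrist_force: [0.5, -0.6, 0.1]
opening: 0.0855
grasp_force: 0.0
```

servo_tool:
  moves:
    - [0, 0, 0, 0]
    - [0, 0, 0, 0]
    - [0, 0, 0, 0]
    - [0, 0, 0, 0]
    - [0, 0, 0, 0]
    - [0, 0, 0, 0]
    - [0, 0, 0, 0]
    - [0, 0, 0, 0]
  claw: 1
  force: 50

```text
time: 10.75
ee_pos: [0.5634, -0.1485, 0.0678]
tcp_rot: [-179.0, 0.2, 164.6]
wrist_force: [-0.7, -2.2, 6.3]
opening: 0.0543
grasp_force: 51.6
```

In the tool's units: 0.6 rad / 3.1416 = 0.191.

servo_tool:
  moves:
    - [0, 0, 0, 0.0159]
    - [0, 0, 0, 0.0414]
    - [0, 0, 0, 0.0668]
    - [0, 0, 0, 0.0923]
    - [0, 0, 0, 0.1178]
    - [0, 0, 0, 0.1432]
    - [0, 0, 0, 0.1687]
    - [0, 0, 0, 0.191]
    - [0, 0, 0, 0.191]
    - [0, 0, 0, 0.191]

```text
time: 11.58
ee_pos: [0.5639, -0.1483, 0.0686]
tcp_rot: [-178.9, 0.2, -161.0]
wrist_force: [-1.0, -0.4, 9.7]
opening: 0.0539
grasp_force: 52.1
```

In the tool's units: 0.76 rad / 3.1416 = 0.2419.

servo_tool:
  moves:
    - [0, 0, 0, 0.0159]
    - [0, 0, 0, 0.0414]
    - [0, 0, 0, 0.0668]
    - [0, 0, 0, 0.0923]
    - [0, 0, 0, 0.1178]
    - [0, 0, 0, 0.1432]
    - [0, 0, 0, 0.1687]
    - [0, 0, 0, 0.191]
    - [0, 0, 0, 0.2133]
    - [0, 0, 0, 0.2355]
    - [0, 0, 0, 0.2419]
    - [0, 0, 0, 0.2419]
    - [0, 0, 0, 0.2419]

```text
time: 12.67
ee_pos: [0.5648, -0.1482, 0.0696]
tcp_rot: [-178.7, 0.1, -117.4]
wrist_force: [1.6, 2.7, 13.7]
opening: 0.0545
grasp_force: 52.6
```

```bash
python3 - <<'E'
from h import *
o=get_obs();print(o["torque"],o["wrist_force"],o["tcp_rot"],o["ee_pos"])
wsnap("pics/w3.png")
E
```

```text
[ 0.29475915 -0.1145877   0.07693869] [ 1.55432805  2.74790325 13.70720269] [-1.78665399e+02  1.31521941e-01 -1.17419410e+02] [ 0.56482715 -0.14821797  0.0695976 ]
[-14.62195078   8.16546716  -4.336295    76.16765695  -0.16737471
 -77.20295278] [ 0.56482715 -0.14821797  0.0695976 ] [-1.78665399e+02  1.31521941e-01 -1.17419410e+02]
```

View pics/w3.png

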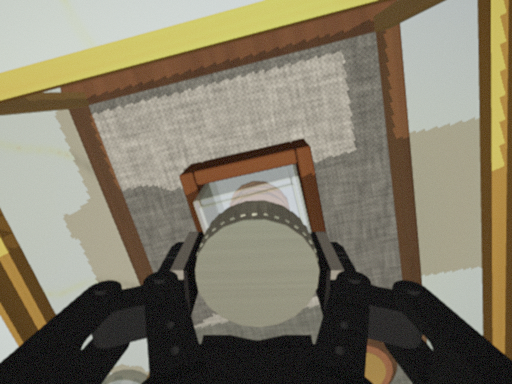

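The fingers grip the cap centrally at about (257,270), and the jar still sits squarely in its seat. The upward push of 14 N is the liner, with the threads let go. I'll test with a small lift.

In the tool's units: 0.3 cm / 100 = 0.003, 0.2 cm / 100 = 0.002.

servo_tool:
  moves:
    - [0, 0, 0.001, 0]
    - [0, 0, 0.002, 0]
    - [0, 0, 0.003, 0]
    - [0, 0, 0.003, 0]

```text
time: 13.05
ee_pos: [0.5633, -0.1481, 0.0701]
tcp_rot: [-178.9, 0.0, -117.4]
wrist_force: [1.3, 1.2, 5.5]
opening: 0.0538
grasp_force: 52.8
```

In the tool's units: 0.3 cm / 100 = 0.003, 0.2 cm / 100 = 0.002.

servo_tool:
  moves:
    - [0, 0, 0.001, 0]
    - [0, 0, 0.002, 0]
    - [0, 0, 0.003, 0]
    - [0, 0, 0.003, 0]

```text
time: 13.38
ee_pos: [0.5624, -0.1479, 0.0718]
tcp_rot: [-179.1, -0.0, -117.4]
wrist_force: [1.3, -0.1, -1.6]
opening: 0.0538
grasp_force: 52.9
```

In the tool's units: 0.2 cm / 100 = 0.002, 0.1 cm / 100 = 0.001.

servo_tool:
  moves:
    - [0, 0, 0.001, 0]
    - [0, 0, 0.002, 0]
    - [0, 0, 0.002, 0]
    - [0, 0, 0.002, 0]

```text
time: 13.72
ee_pos: [0.5628, -0.148, 0.0743]
tcp_rot: [-179.0, 0.0, -117.4]
wrist_force: [1.8, -0.6, -1.2]
opening: 0.0536
grasp_force: 52.9
```

In the tool's units: 3.2 cm / 100 = 0.032, 3 cm / 100 = 0.03.

servo_tool:
  moves:
    - [0, 0, 0.003, 0]
    - [0, 0, 0.007, 0]
    - [0, 0, 0.011, 0]
    - [0, 0, 0.015, 0]
    - [0, 0, 0.019, 0]
    - [0, 0, 0.023, 0]
    - [0, 0, 0.027, 0]
    - [0, 0, 0.03, 0]
    - [0, 0, 0.032, 0]
    - [0, 0, 0.032, 0]
    - [0, 0, 0.032, 0]
    - [0, 0, 0.032, 0]
    - [0, 0, 0.032, 0]

```text
time: 14.8
ee_pos: [0.5626, -0.1479, 0.106]
tcp_rot: [-179.0, 0.0, -117.4]
wrist_force: [0.5, 0.7, -1.8]
opening: 0.0541
grasp_force: 53.0
```

```bash
python3 - <<'E'
from h import *
wsnap("pics/w4.png");s=camera("side")[185:360,215:385,::-1];sc=camera("scene")[175:315,95:295,::-1]
o=np.zeros((525,1110,3),np.uint8);o=np.zeros((400,800,3),np.uint8)
o[:280,:400]=cv2.resize(sc,(400,280),interpolation=2);o[:400,400:788]=cv2.resize(s,(388,400),interpolation=2)
cv2.imwrite("pics/end.png",o);print(get_obs()["wrist_force"])
E
```

```text
[-14.63000546   7.68229697  -0.83159813  80.53187192  -0.20630302
 -77.19018409] [ 0.56261499 -0.14792547  0.10598502] [-1.79023778e+02  1.04184299e-02 -1.17441451e+02]
[-0.48779184  0.83928227 -1.47429401]
```

View pics/w4.png

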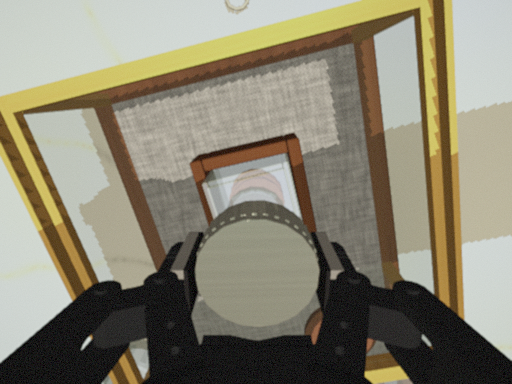

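View pics/end.png

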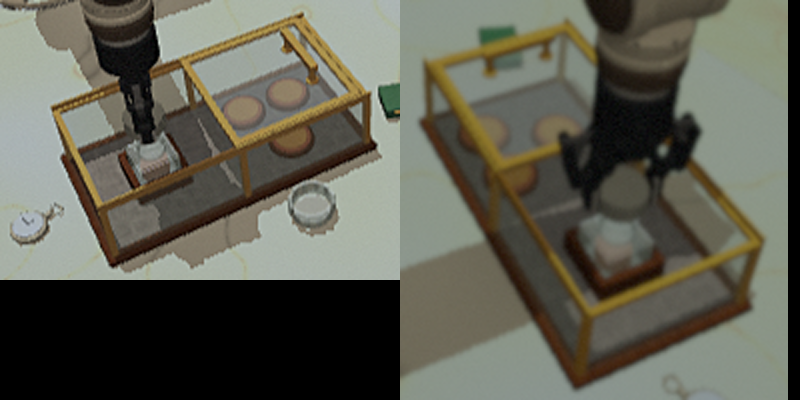

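The cap is held above the open neck, at about (257,270) in the wrist picture. The jar is down in its seat, the cover is open and the bystanders have not moved.

```bash
python3 -c "
from workcell import *
print(job_done())"
```

```text
the job is handed in; nothing more can be done
None
```

I handed the job in at about 15 s: the cover is slid to its stop, and the cap was turned about 78° and lifted off. It is held level about 2 cm above the open jar, which is still in its seat; the hand-in call gave no verdict.

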